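# Seat the hanger post in its hidden shuttered socket

## Task

Lift the steel hanger post out of its wooden block, rest its tapered foot lightly on the steel cover plate in the tiled kerb, and slide it gently along the plate's long centre line until it drops through the hidden spring shutter into its socket. Then press it fully home, with its collar flat on the plate, and let go so that it stands there upright. Be gentle with the plate and leave the kitchen things around it alone.

Things in the scene. Friction and masses are not known exactly. Their poses are not given: they have to be found in the camera images.
- post: Loose stainless hanger post, about 0.3 kg, 115 mm tall, standing in the block at the start. Origin: centre of the tip of its foot; z runs up the post. Foot: a cone from 6 mm diameter at the tip to 16 mm at 9 mm up, then a 16 mm cylinder up to 30 mm. Collar: 40 mm diameter, 30 to 36 mm up. Square shaft above it.
- post_top (a point): Centre of the post's top, 115 mm above the tip. The shaft is 18 x 18 mm (sides along the post's x and y) from 36 to 115 mm up: grip it across y. Two thin hooks stick out 39 mm to either side along x, 103 to 117 mm up.
- block: Fixed wooden rest block 80 x 80 x 45 mm; origin: centre of its underside. The post's foot stands loosely in a 21 mm hole, 36 mm deep, in the middle of its top, the collar resting on the top; lift the post at least 35 mm to clear it.
- kerb: Fixed tiled concrete kerb, 120 mm (x) by 336 mm (y, long axis) by 50 mm high; origin: centre of its underside, z up. A window 60 mm (x) by 150 mm (y) in the middle of its top shows a brushed steel cover plate whose face lies 44 mm above the origin, 6 mm below the tiles.
- plate_mid (a point): Middle of the window, on the plate's face; axes as the kerb's. The socket, an 18 mm round hole through the plate, lies on the long centre line (the kerb's y axis), anywhere within 40 mm either side of this point, each time elsewhere. A flush spring shutter of the same metal hides it: it yields at about 1 N, 1.5 N when 30 mm down, less than the post's weight.
- plate_end (a point): On the plate's face, on the centre line, at the window's +y edge (75 mm from plate_mid). The plate lies on a rubber gasket: it starts to give at about 1 N, then sinks 1 mm for each 2 N, 8 mm at most; 25 N or more damages it. With the collar flat on the plate, the post's tip is 30 mm below the face.
- bowls: Stack of three blue melamine bowls, 124 mm across, 78 mm high; origin: centre of the underside. A bystander.
- jar: Glass jar with a screw lid, 76 mm across, 105 mm high; origin: centre of the underside. A bystander.
- skimmer: Flat stainless skimmer lying on the ledge, 360 mm long; origin: in the handle, 200 mm from its end; handle to -x, disc (100 mm) to +x. A bystander.
- chopstick_box: Wooden chopstick holder with a hinged lid (shut), 94 x 264 x 64 mm; origin: centre of the underside. A bystander.
Not all that is in view belongs to the job. Leave any blue look-alike of the post alone.

How it is judged:
By the outcome, as a careful person would: the job done as asked, in the order asked, and still so for the second after the job is handed in, with the robot touching nothing.
It also fails if it takes over 72 s, if anything falls off the work surface, if the arm or the gripper's body presses on something with over 40 N, if the wrist force passes 120 N, or if a joint passes its speed limit or range.

## Robot

A 6-joint arm with a two-finger parallel gripper is mounted at the origin on the work surface. World frame = base frame: x ahead of the robot, y to its left, z up, the work surface at z = 0. Lengths are in m, angles in rad, forces in N, time in s.
With the tool pointing down it reaches from about 0.3 to 0.825 m from the base axis. Payload 5.4 kg.
Tool frame: the origin (TCP) lies at the very end of the fingers, on their centre line; the grasp point (between the pads) lies 19 mm behind it; z points along the fingers, y is the line along which they close (so a half turn about z gives the same grasp; the last joint's range is limited). The gripper opens to 92 mm and grips with 3 to 60 N. Pads are 20 mm wide; open, the fingers measure 128 mm over their backs; the gripper's body (75 mm by 189 mm) begins 69 mm behind the grasp point.
Start: joints at [-1.317, 0.158, 1.597, -0, 1.386, -0.21], TCP at [0.257, -0.514, 0.215] pointing down, gripper open.
Joint ranges: [-2.91, 2.91], [-0.94, 2.29], [0.18, 2.7], [-1.29, 4.43], [0.17, 2.64], [-3, 3]. Speed limits (rad/s): [2.57, 2.57, 3.14, 3.14, 3.14, 3.14].

## Interface

Orientations are given as a rotation vector (axis times angle).
In Python, from workcell import bot gives the robot as it stands. Calls block until the motion is done:
- bot.goto(position, orientation): joint-space move of the TCP to a pose.
- bot.line_to(position, rot=None, max_speed=0.15): straight line of the TCP; rot=None keeps the orientation; max_speed is the mean speed in m/s.
- bot.set_joints(angles): joint-space move.
- bot.set_gripper(opening, newtons=None): opening from 0.0 (shut) to 1.0 (fully open); newtons is the grip in N (None keeps the last); returns when the fingers have stopped.
- bot.hold(seconds).
- bot.inverse_kinematics(position, orientation): joint angles nearest the present ones, or None.
- bot.read_camera(name): name is "scene" or "side" or "wrist"; returns a dict with "pixels" (384x512x3 uint8, blue, green, red), "fx", "fy", "cx", "cy" (pixels), "k1" (the pictures are not rectified: a ray, as slopes to the right and down, at radius r is drawn at 1 + k1 r^2 times it, then the intrinsics apply), "R" (3x3) and "t" (3): a world point X has camera coordinates R X + t. Camera axes: x right, y down, z forward; pixel columns grow to the right and rows downward; lengths in m; the calibration is good to about 2 mm. A picture is of the moment at which its call begins. There is no depth.
A pose or a line that the arm cannot do raises bot.MotionError and nothing moves.
- bot.job_done(): hands the job in; it is judged then, once.
Readings, each from a call of its own:
- bot.current_clock(): time.
- bot.current_joints(): joint angles.
- bot.current_joint_vel(): joint speeds.
- bot.current_effort(): joint torques, N m.
- bot.current_ee_pos(): TCP position.
- bot.current_tool_rot(): TCP orientation.
- bot.current_contact_force(): force on the tool from outside, world axes, zero at the start.
- bot.current_ft_torque(): the same for the moment, N m.
- bot.current_opening(): opening from 0.0 (shut) to 1.0 (fully open).
- bot.current_grip_force(): force on a finger pad.
Only numpy, scipy, OpenCV 4.12 (cv2) and the standard library are available. Lean on these libraries where they do the work, as an engineer would, in place of code of your own. Each camera call takes 0.05 s, during which the arm holds its last target. There are 200 camera calls.

## Working session

There is one attempt and no reset: what is moved stays moved. The work goes in short steps, each a Python script; the robot and the scene stay as the last script left them, time stands still between calls to the robot, and variables do not carry over. Pictures are saved under pics/ and viewed, at most 10 in all, crops included, and the job is handed in when it is done.

```bash
mkdir -p pics && cat > h.py <<'E'
import numpy as np, cv2
from workcell import bot
def cam(n):
    c=bot.read_camera(n); np.savez(f'pics/{n}.npz',**c); return c
def ray(c,u,v):
    K=np.array([[c['fx'],0,c['cx']],[0,c['fy'],c['cy']],[0,0,1.]])
    p=cv2.undistortPoints(np.array([[[u,v]]],float),K,np.array([float(c['k1']),0,0,0]))[0,0]
    R=np.array(c['R']);t=np.array(c['t'])
    return -R.T@t, R.T@np.array([p[0],p[1],1])
def onz(c,u,v,z):
    o,d=ray(c,u,v); return o+d*(z-o[2])/d[2]
def proj(c,X):
    K=np.array([[c['fx'],0,c['cx']],[0,c['fy'],c['cy']],[0,0,1.]])
    return cv2.projectPoints(np.array(X,float).reshape(-1,3),cv2.Rodrigues(np.array(c['R'],float))[0],np.array(c['t'],float),K,np.array([float(c['k1']),0,0,0]))[0][:,0]
E
python3 - <<'E'
from h import *
for n in ('scene','side','wrist'):
    c=cam(n); 
    print(n,{k:np.round(c[k],3).tolist() for k in c if k!='pixels'})
    cv2.imwrite(f'pics/{n}0.png',cv2.resize(c['pixels'],(800,600),interpolation=cv2.INTER_CUBIC))
print(bot.current_clock(),bot.current_tool_rot(),bot.current_contact_force())
E
```

```text
scene {'fx': 421.333, 'fy': 421.333, 'cx': 254.257, 'cy': 188.545, 'k1': 0.009, 'R': [[-0.711, 0.703, -0.022], [0.44, 0.42, -0.794], [-0.549, -0.574, -0.608]], 't': [0.415, -0.162, 1.777]}
side {'fx': 353.104, 'fy': 353.104, 'cx': 258.313, 'cy': 192.572, 'k1': -0.079, 'R': [[-0.836, -0.548, 0.016], [-0.272, 0.39, -0.879], [0.476, -0.74, -0.476]], 't': [0.48, 0.257, 0.86]}
wrist {'fx': 274.595, 'fy': 274.595, 'cx': 254.043, 'cy': 187.889, 'k1': -0.061, 'R': [[0.448, -0.894, -0.002], [-0.861, -0.431, 0.271], [-0.243, -0.119, -0.963]], 't': [-0.574, -0.032, 0.391]}
0.15 [-3.05604486e+00 -7.21665338e-01  7.05688838e-05] [ 0.02759754 -0.02264671  0.09806413]
```

View pics/scene0.png

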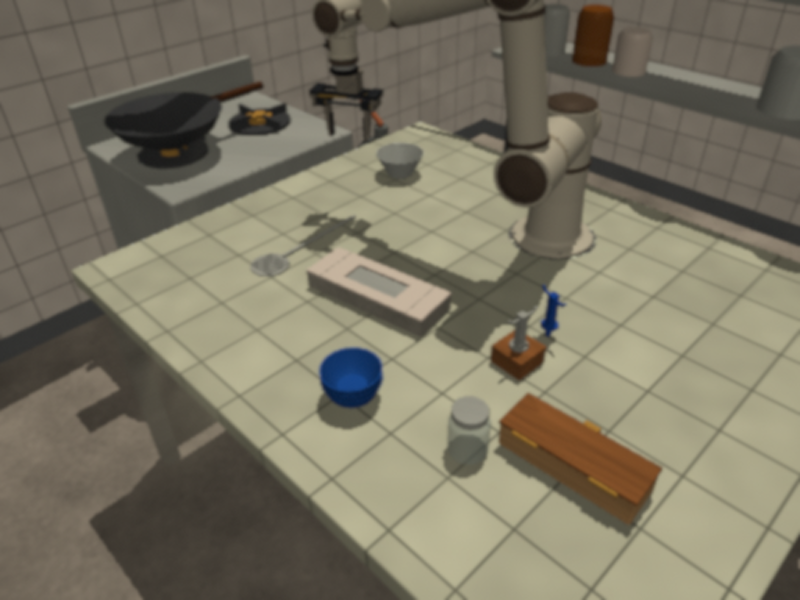

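View pics/side0.png

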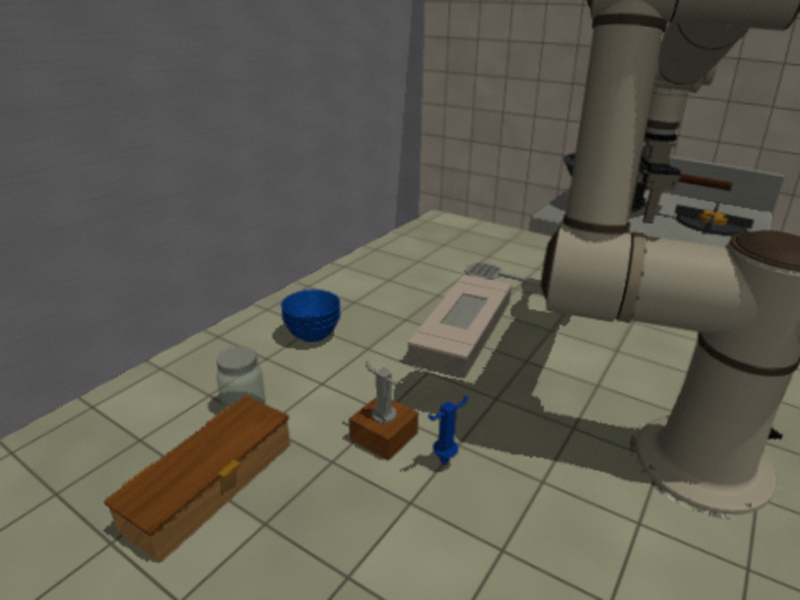

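The steel post stands in the brown block at scene (520,333), side (384,392). The only look-alike is the blue post at scene (551,312), side (447,430), and it isn't in the block. I choose the steel one. The kerb is at scene (378,285), side (462,315).

```bash
python3 - <<'E'
from h import *
S=dict(np.load('pics/scene.npz')); D=dict(np.load('pics/side.npz'))
f=lambda c,x,y,z: np.round(onz(c,(x+.5)/1.5625-.5,(y+.5)/1.5625-.5,z),3)
print('block top scene',[f(S,*p,.045) for p in((521,332),(546,350),(519,366),(491,349))])
print('block top side',[f(D,*p,.045) for p in((383,396),(418,412),(385,434),(350,424))])
print('post top scene',f(S,522,313,.124),'side',f(D,384,368,.124))
print('kerb scene',[f(S,*p,.05) for p in((340,250),(450,297),(418,322),(308,270))])
print('kerb side',[f(D,*p,.05) for p in((459,277),(511,281),(465,357),(409,347))])
print('win scene',[f(S,*p,.044) for p in((361,265),(410,284),(394,297),(345,277))])
print('win side',[f(D,*p,.044) for p in((460,293),(488,296),(470,330),(441,325))])
print('blue',f(S,551,333,.0),f(D,445,462,0))
print('bowl',f(S,351,400,0),'jar',f(S,467,455,0),'skim',f(S,268,265,0))
p=cv2.resize(S['pixels'][170:260,270:380],(770,600),interpolation=cv2.INTER_CUBIC)
cv2.imwrite('pics/crop1.png',cv2.resize(D['pixels'][215:305,200:310],(770,600),interpolation=cv2.INTER_CUBIC))
E
```

```text
block top scene [array([0.425, 0.213, 0.045]), array([0.435, 0.284, 0.045]), array([0.511, 0.273, 0.045]), array([0.511, 0.201, 0.045])]
block top side [array([0.489, 0.195, 0.045]), array([0.419, 0.197, 0.045]), array([0.433, 0.27 , 0.045]), array([0.492, 0.282, 0.045])]
post top scene [0.456 0.23  0.124] side [0.471 0.219 0.124]
kerb scene [array([ 0.489, -0.299,  0.05 ]), array([0.443, 0.028, 0.05 ]), array([0.556, 0.037, 0.05 ]), array([ 0.599, -0.289,  0.05 ])]
kerb side [array([ 0.598, -0.276,  0.05 ]), array([ 0.486, -0.329,  0.05 ]), array([0.427, 0.019, 0.05 ]), array([0.531, 0.05 , 0.05 ])]
win scene [array([ 0.491, -0.218,  0.044]), array([ 0.464, -0.077,  0.044]), array([ 0.525, -0.069,  0.044]), array([ 0.551, -0.209,  0.044])]
win side [array([ 0.562, -0.214,  0.044]), array([ 0.502, -0.238,  0.044]), array([ 0.468, -0.082,  0.044]), array([ 0.526, -0.065,  0.044])]
blue [ 0.337  0.234 -0.   ] [0.347 0.229 0.   ]
bowl [0.78  0.067 0.   ] jar [0.723 0.321 0.   ] skim [ 0.616 -0.441  0.   ]
```

View pics/crop1.png

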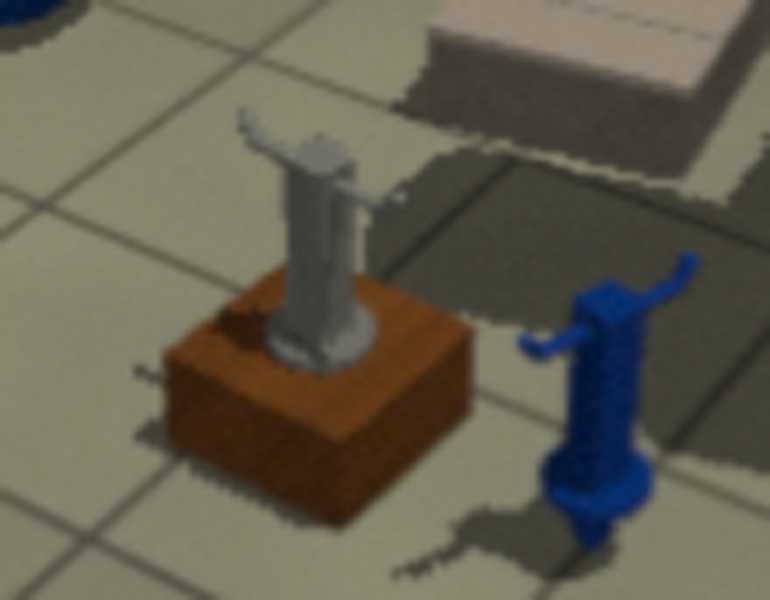

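The close crop confirms it: the grey steel post with its collar on the block at (320,250), the blue one free-standing at (605,410). Next, wrist views over the kerb and the post.

```bash
cat >> h.py <<'E'
from scipy.spatial.transform import Rotation as Ro
def down(a):  # tool y axis at angle a in world xy
    s,c=np.sin(a),np.cos(a)
    return Ro.from_matrix(np.array([[-s,c,0],[c,s,0],[0,0,-1.]])).as_rotvec()
E
python3 - <<'E'
from h import *
R=Ro.from_rotvec(bot.current_tool_rot()).as_matrix(); print(R.round(3))
a0=np.arctan2(R[1,1],R[0,1]); print(a0)
for n,p in(('k',[.51,-.14,.33]),('p',[.463,.23,.33])):
    best=min((j for a in (a0,a0+.8,a0-.8,1.57,0) if (j:=bot.inverse_kinematics(p,down(a))) is not None),key=lambda j:abs(j[5]))
    bot.set_joints(best); print(bot.current_clock(),np.round(best,2))
    c=bot.read_camera('wrist'); np.savez(f'pics/w{n}.npz',**c)
    cv2.imwrite(f'pics/w{n}.png',cv2.resize(c['pixels'],(800,600),interpolation=cv2.INTER_CUBIC))
E
```

```text
[[ 0.894  0.447 -0.   ]
 [ 0.447 -0.894  0.001]
 [ 0.    -0.001 -1.   ]]
-1.1070052994274437
1.85 [-0.5  -0.01  1.55  0.    1.6  -0.19]
3.2917 [ 0.23 -0.05  1.58 -0.    1.6   0.23]
```

View pics/wk.png

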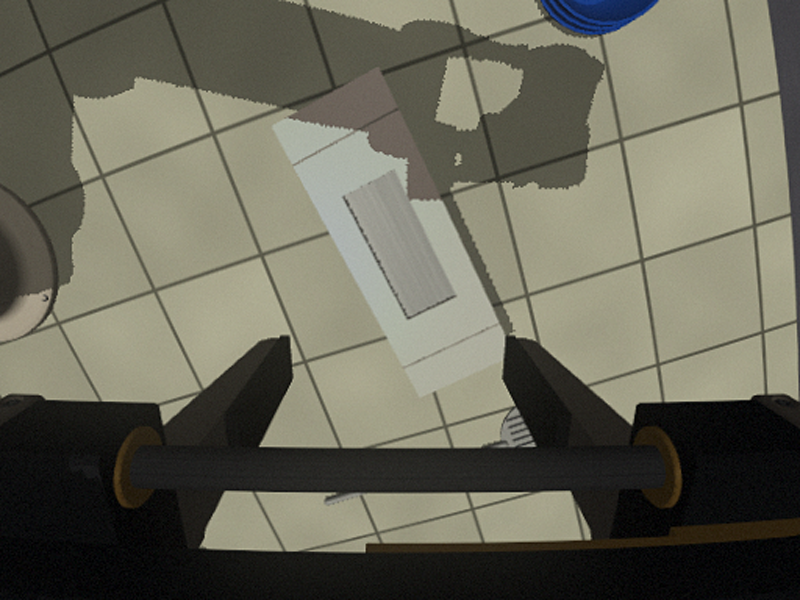

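View pics/wp.png

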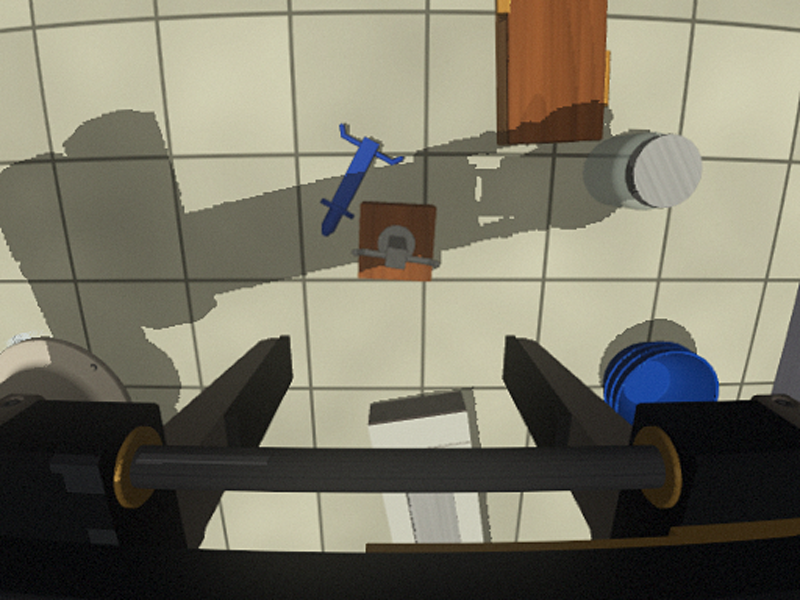

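The wrist views show the kerb window corners at about (343,195), (395,170), (456,296), (407,319). The steel post is in its block at (397,245), and the blue one is lying down at (328,232)–(372,140). I'll fit models to these, plus one enlarged crop.

```bash
cat > fit.py <<'E'
from h import *
from scipy.optimize import least_squares
def fit(obs,x0):
    # obs: list of (cam,[[u,v] in 800px],[model xyz])
    def r(q):
        c,s=np.cos(q[2]),np.sin(q[2]); M=np.array([[c,-s,0],[s,c,0],[0,0,1]])
        return np.concatenate([((proj(C,np.array(m)@M.T+[q[0],q[1],0])+.5)*1.5625-.5-np.array(u)).ravel() for C,u,m in obs])
    o=least_squares(r,x0); return o.x,r(o.x).reshape(-1,2).round(1)
L=lambda n:dict(np.load(f'pics/{n}.npz'))
E
python3 - <<'E'
from fit import *
W=L('wk');P=L('wp');S=L('scene');D=L('side')
h=lambda a,b,z:[[-a,b,z],[a,b,z],[a,-b,z],[-a,-b,z]]
x0=[.51,-.14,.13]
mt=h(.06,.168,.05);mw=h(.03,.075,.05)
# kerb corner order: (-x,+y),(+x,+y),(+x,-y),(-x,-y)
w=(W,[(272,122),(380,67),(512,332),(421,397)],mt),(W,[(343,195),(395,170),(456,296),(407,319)],mw)
s=(S,[(450,297),(418,322),(308,270),(340,250)],mt),
d=(D,[(465,357),(409,347),(459,277),(511,281)],mt),
for o in (w,s,d): 
    q,r=fit(o,x0);print(q.round(4),r.tolist())
mb=h(.04,.04,.045)
for o in ([(P,[(357,277),(432,280),(436,206),(360,202)],h(.04,.04,.045))],):
    q,r=fit(o,[.463,.23,0]);print(q.round(4),r.tolist())
a=cv2.resize(P['pixels'][120:190,220:290],(600,600),interpolation=cv2.INTER_CUBIC)
cv2.imwrite('pics/crop2.png',a)
f=lambda c,x,y,z: np.round(onz(c,(x+.5)/1.5625-.5,(y+.5)/1.5625-.5,z),3)
print('blue tip/top/hooks',f(P,328,232,.02),f(P,372,145,.02),f(P,342,126,.02),f(P,402,160,.02))
E
```

```text
[ 0.514  -0.1389  0.1713] [[-1.8, 1.9], [-3.3, -4.3], [4.2, 19.0], [0.9, -2.1], [-1.0, -1.3], [-1.2, -4.3], [1.7, -3.3], [1.6, -2.1]]
[ 0.5211 -0.1317  0.1233] [[0.4, -0.5], [0.6, 1.8], [-1.3, -0.0], [0.2, -2.2]]
[ 0.5107 -0.1329  0.1851] [[2.3, 1.5], [-1.6, -2.8], [1.2, -1.9], [-2.1, 3.4]]
[ 4.614e-01  2.309e-01 -1.000e-04] [[0.9, -69.6], [2.4, -72.7], [-3.1, 75.6], [-0.3, 79.6]]
blue tip/top/hooks [0.385 0.242 0.02 ] [0.436 0.335 0.02 ] [0.404 0.354 0.02 ] [0.468 0.319 0.02 ]
```

View pics/crop2.png

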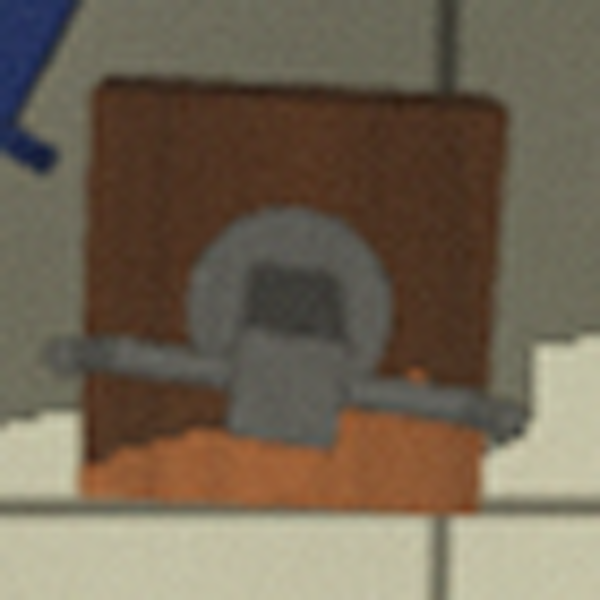

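The crop shows the collar centred at (290,305), the post's top face at (287,390), and the hooks running from (55,353) to (508,418). I'll redo the fits with the corner order corrected and the point hidden by the finger dropped.

```bash
python3 - <<'E'
from fit import *
W=L('wk');P=L('wp');S=L('scene');D=L('side')
h=lambda a,b,z:[[-a,b,z],[a,b,z],[a,-b,z],[-a,-b,z]]
x0=[.51,-.14,.13]
mt=h(.06,.168,.05);mw=h(.03,.075,.05)
w=[(W,[(272,122),(380,67),(421,397)],[mt[0],mt[1],mt[3]]),(W,[(343,195),(395,170),(456,296),(407,319)],mw)]
s=[(S,[(450,297),(418,322),(308,270),(340,250)],mt)]
d=[(D,[(465,357),(409,347),(459,277),(511,281)],mt)]
for o in (w,s,d,w+s+d): 
    q,r=fit(o,x0);print(q.round(4),r.tolist())
k=lambda l:[((220+(x+.5)/8.571)*1.5625-.5,(120+(y+.5)/8.571)*1.5625-.5) for x,y in l]
q,r=fit([(P,k([(97,88),(505,105),(480,512),(82,495)]),h(.04,.04,.045))],[.463,.23,0]);print('block',q.round(4),r.tolist())
q,r=fit([(P,k([(235,336),(347,342),(335,447),(228,432)]),h(.009,.009,.130))],[.463,.23,-.1]);print('top',q.round(4),r.tolist())
q,r=fit([(P,k([(55,353),(508,418)]),[[-.039,0,.128],[.039,0,.128]])],[.463,.23,-.1]);print('hooks',q.round(4),r.tolist())
print('collar',onz(P,220+290/8.571-.5,120+305/8.571-.5,.051))
def tri(o):
    A=np.zeros((3,3));b=np.zeros(3);rs=[ray(c,(x+.5)/1.5625-.5,(y+.5)/1.5625-.5) for c,x,y in o]
    for p,v in rs:
        v=v/np.linalg.norm(v);M=np.eye(3)-np.outer(v,v);A+=M;b+=M@p
    X=np.linalg.solve(A,b);return X.round(3),[np.linalg.norm(np.cross(X-p,v/np.linalg.norm(v))).round(3) for p,v in rs]
print('blue tip',tri([(S,551,333),(D,445,462),(P,328,232)]),'top',tri([(S,552,294),(D,449,405),(P,372,145)]))
print('blue top SD',tri([(S,552,294),(D,449,405)]))
print('wristcam',-P['R'].T@P['t'],P['R'].round(2).tolist())
print(bot.current_ee_pos())
E
```

```text
[ 0.5132 -0.1415  0.1537] [[0.4, 2.4], [-0.0, -1.7], [-1.8, 0.3], [-0.0, 0.4], [0.3, -1.6], [0.7, 0.1], [0.3, 0.3]]
[ 0.5211 -0.1317  0.1233] [[0.4, -0.5], [0.6, 1.8], [-1.3, -0.0], [0.2, -2.2]]
[ 0.5107 -0.1329  0.1851] [[2.3, 1.5], [-1.6, -2.8], [1.2, -1.9], [-2.1, 3.4]]
[ 0.5135 -0.1408  0.1565] [[0.1, 2.0], [-0.5, -2.5], [-1.3, -0.3], [-0.1, -0.2], [0.1, -2.4], [0.9, -0.7], [0.6, -0.3], [0.3, -5.2], [2.3, -2.7], [-2.2, -1.5], [-1.9, -4.0], [0.2, -1.1], [-2.5, -6.1], [3.8, -3.2], [-0.1, 2.5]]
block [ 0.4616  0.2338 -0.047 ] [[-1.2, -0.3], [1.0, 0.2], [0.5, 0.2], [-0.2, 0.0]]
top [ 0.4611  0.2334 -0.0963] [[0.0, -1.3], [0.2, -0.5], [0.3, 0.5], [-0.5, 1.3]]
hooks [ 0.4605  0.2336 -0.146 ] [[-2.5, -0.3], [2.6, 0.4]]
collar [0.46136269 0.23473799 0.051     ]
blue tip (array([0.36 , 0.239, 0.008]), [np.float64(0.011), np.float64(0.016), np.float64(0.023)]) top (array([0.391, 0.281, 0.147]), [np.float64(0.026), np.float64(0.063), np.float64(0.069)])
blue top SD (array([0.348, 0.228, 0.112]), [np.float64(0.0), np.float64(0.0)])
wristcam [0.46281592 0.30495169 0.49990119] [[1.0, -0.0, -0.0], [-0.0, -0.96, 0.27], [-0.0, -0.27, -0.96]]
[0.46354258 0.22898761 0.32992252]
```

The three views agree on the kerb at about (0.513, -0.141) with yaw 0.155. The post is at (0.461, 0.2335) with yaw about -0.12, consistent between the block, collar and top fits. Blue top triangulates to z = 0.112 in the first pictures, so it stood then and has since toppled by itself, with the arm never near it. It stays below 45 mm, so I'll keep clear of it. Now the grasp and lift.

```bash
python3 - <<'E'
from h import *
j=bot.current_joints(); 
px,py=.4611,.2337
c=[a for a in (np.pi/2-.12,-np.pi/2-.12)]
J=[(abs(q[5]-j[5]),a) for a in c if (q:=bot.inverse_kinematics([px,py,.16],down(a))) is not None]
a=min(J)[1]; print(J,a)
bot.set_gripper(.6,20)
bot.goto([px,py,.19],down(a))
bot.line_to([px,py,.072],max_speed=.1)
print('F0',np.round(bot.current_contact_force(),2))
bot.set_gripper(0,30)
print('open mm',bot.current_opening()*92,bot.current_grip_force(),'F',np.round(bot.current_contact_force(),2))
E
```

```text
[(np.float64(1.4426045112887198), 1.4507963267948965), (np.float64(1.6989881423010738), -1.6907963267948967)] 1.4507963267948965
F0 [-0.25 -0.72 -0.06]
open mm 17.37519612742927 29.999191761016846 F [0.32 0.19 0.83]
```

```bash
python3 - <<'E'
from h import *
px,py=.4611,.2337
bot.line_to([px,py,.135],max_speed=.08)
F=[bot.current_contact_force()]; 
bot.line_to([px,py,.19],max_speed=.15)
print('lifted',np.round(bot.current_contact_force(),2),bot.current_opening()*92)
K=np.array([.5133,-.141]);th=.155; e=np.array([-np.sin(th),np.cos(th)])
g=K+.052*e
bot.goto([*g,.19],down(np.pi/2+th))
bot.line_to([*g,.044+.012+.057],max_speed=.1)
bot.hold(.3)
print(bot.current_clock(),bot.current_joints().round(2),bot.current_ee_pos(),np.round([bot.current_contact_force() for _ in range(3)],2).tolist())
for n in('wrist','scene','side'):
    c=bot.read_camera(n); np.savez(f'pics/h{n}.npz',**c)
c=np.load('pics/hwrist.npz'); cv2.imwrite('pics/hw.png',cv2.resize(c['pixels'],(800,600),interpolation=cv2.INTER_CUBIC))
E
```

```text
lifted [-0.18 -0.15 -3.21] 18.29092460665868
11.225 [-0.41  0.1   1.87  0.    1.17 -2.14] [ 0.50557185 -0.08975635  0.11346069] [[-0.68, -0.04, -2.68], [-0.68, -0.04, -2.68], [-0.68, -0.04, -2.68]]
```

View pics/hw.png

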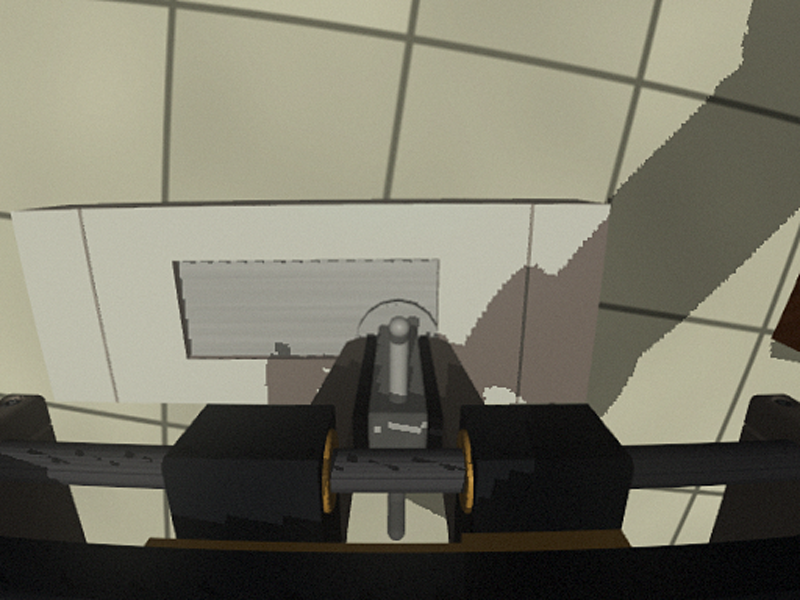

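The wrist view shows the post held upright. The window's corners are at (174,261), (438,258) and (186,357), the kerb's -x edge runs from (12,210) to (610,203), and the collar arc spans columns 358–437 with its apex at (397,299). I'll refit the kerb and check the collar against it.

```bash
python3 - <<'E'
from fit import *
H=L('hwrist');W=L('wk')
h=lambda a,b,z:[[-a,b,z],[a,b,z],[a,-b,z],[-a,-b,z]]
mt=h(.06,.168,.05);mw=h(.03,.075,.05)
x0=[.513,-.14,.155]
o=[(H,[(610,203),(12,210)],[mt[0],mt[3]]),(H,[(438,258),(186,357),(174,261)],[mw[0],mw[2],mw[3]])]
w=[(W,[(272,122),(380,67),(421,397)],[mt[0],mt[1],mt[3]]),(W,[(343,195),(395,170),(456,296),(407,319)],mw)]
for k in (o,o[1:],o+w): q,r=fit(k,x0);print(q.round(4),r.tolist())
p=bot.current_ee_pos();R=Ro.from_rotvec(bot.current_tool_rot()).as_matrix();print(R.round(3).tolist())
for zc in (.012,.0): # collar top circle relative
    z=p[2]-.057+.036
t=np.linspace(0,2*np.pi,400)
uv=(proj(H,np.c_[p[0]+.02*np.cos(t),p[1]+.02*np.sin(t),0*t+z])+.5)*1.5625-.5
i=uv[:,1].argmin();print('collar apex pred',uv[i],uv[:,0].min(),uv[:,0].max())
E
```

```text
[ 0.5119 -0.1412  0.1606] [[1.2, 0.3], [-2.0, 0.2], [1.5, 0.0], [0.9, 1.3], [-1.8, -1.0]]
[ 0.5119 -0.1413  0.1593] [[1.3, 0.3], [0.6, 1.2], [-2.0, -1.1]]
[ 0.5123 -0.1413  0.1576] [[0.9, 2.1], [-2.0, 0.2], [1.2, 1.2], [0.5, 1.6], [-1.9, -0.6], [-0.9, 3.0], [-1.6, -1.5], [-2.0, 0.3], [-1.1, 0.7], [-0.9, -1.5], [0.1, 0.0], [-0.2, 0.4]]
[[-0.988, -0.154, 0.0], [-0.154, 0.988, -0.0], [-0.0, -0.0, -1.0]]
collar apex pred [398.42274537 300.53578066] 356.3338551896355 439.9703790789352
```

The refit gives the kerb at (0.512, -0.1413) with yaw 0.159, and the collar prediction is within 2 px. Now I'll touch down lightly at +52 mm and check the force readings.

```bash
cat >> h.py <<'E'
K=np.array([.512,-.1413]);th=.159; ey=np.array([-np.sin(th),np.cos(th)]); ex=np.array([np.cos(th),np.sin(th)])
def F(n=6,dt=.012):
    v=[]
    for _ in range(n): bot.hold(dt); v.append(bot.current_contact_force())
    f=np.mean(v,0); return np.array([f[:2]@ex,f[:2]@ey,f[2]])
def to(x,y,z,s=.03): bot.line_to([*(K+x*ex+y*ey),z],max_speed=s)
E
python3 - <<'E'
from h import *
to(0,.052,.113); a=[F() for _ in range(4)]; f0=np.mean(a,0); print('f0',f0.round(2),np.std(a,0).round(2))
to(0,.052,.105); f0=np.mean([f0,F()],0)
z=.105; out=[]
while z>.095:
    z-=.0005; to(0,.052,z); f=F(4)-f0; out.append((round(z,4),f.round(2).tolist()))
    if f[2]>1.2: break
np.save('f0.npy',f0); print(out[-6:],bot.current_ee_pos()[2],bot.current_clock())
E
```

```text
f0 [ 0.04  0.05 -3.1 ] [0.11 0.22 0.26]
[(0.1025, [-0.24, -0.14, -0.09]), (0.102, [-0.32, 0.26, -0.25]), (0.1015, [-0.31, -0.22, 0.08]), (0.101, [-0.42, 0.05, -0.06]), (0.1005, [-0.22, 0.38, 0.96]), (0.1, [-0.02, 1.54, 1.95])] 0.10013491852238254 15.125
```

```bash
python3 - <<'E'
from h import *
f0=np.load('f0.npy'); y=.052; z=.0999; log=[]; found=False
while y>-.05 and bot.current_clock()<45:
    y-=.002; to(0,y,z,.02); f=F(4)-f0; log.append((round(y*1e3),round(z*1e3,2),*f.round(1).tolist()))
    if abs(f[1])>6 or abs(f[0])>6 or f[2]>7: print('high force'); break
    if f[2]<1.5:
        to(0,y,z-.001,.02); g=F(4)-f0; log.append(('probe',*g.round(1).tolist()))
        if g[2]<1.9:
            found=True; break
        z-=.0003; to(0,y,z,.02)
    else: z+=np.clip((f[2]-2.5)*.0002,-.0003,.0003)
print(found,y,z,bot.current_ee_pos(),bot.current_clock()); print(*log,sep='\n')
E
```

```text
True 0.003999999999999965 0.10001370831834448 [ 0.5113447  -0.13756383  0.09896779] 22.2083
(50, 99.9, -0.1, 1.2, 2.5)
(48, np.float64(99.9), -0.3, 1.6, 1.9)
(46, np.float64(99.78), -0.2, 1.3, 2.6)
(44, np.float64(99.79), -0.3, 0.9, 2.4)
(42, np.float64(99.77), -0.5, 1.3, 2.5)
(40, np.float64(99.76), -0.7, 1.7, 3.0)
(38, np.float64(99.85), -0.6, 1.5, 2.6)
(36, np.float64(99.87), -0.2, 1.2, 3.1)
(34, np.float64(99.99), -0.2, 1.3, 2.2)
(32, np.float64(99.92), -0.2, 1.2, 2.8)
(30, np.float64(99.98), 0.0, 1.2, 2.6)
(28, np.float64(100.0), -0.5, 1.5, 2.7)
(26, np.float64(100.04), -0.1, 1.7, 2.3)
(24, np.float64(99.99), -0.1, 1.3, 2.5)
(22, np.float64(99.98), -0.6, 1.4, 2.1)
(20, np.float64(99.91), -0.2, 1.6, 2.7)
(18, np.float64(99.96), -0.5, 1.3, 3.0)
(16, np.float64(100.07), -0.3, 1.3, 2.1)
(14, np.float64(100.0), -0.5, 1.3, 2.9)
(12, np.float64(100.07), -0.0, 1.4, 2.2)
(10, np.float64(100.01), -0.5, 1.9, 2.5)
(8, np.float64(100.01), -0.4, 0.9, 2.6)
(6, np.float64(100.04), -0.3, 1.2, 2.4)
(4, np.float64(100.01), -0.4, -0.3, 0.8)
('probe', 0.0, -0.1, 0.9)
```

The shutter yielded at +4 mm: fz fell to 0.8 N and the probe added nothing. The centre should be about 5.5 mm further on, so I'll advance and lower with lateral compliance.

```bash
python3 - <<'E'
from h import *
f0=np.load('f0.npy'); x=0; y=-.0015; z=.0990; log=[]
to(x,y,z,.02); f=F(4)-f0; log.append(('ctr',*f.round(1).tolist()))
while z>.0698 and bot.current_clock()<50:
    z-=.001; to(x,y,z,.03); f=F(4)-f0; log.append((round(x*1e3,1),round(y*1e3,1),round(z*1e3,1),*f.round(1).tolist()))
    if f[2]>5 or np.abs(f[:2]).max()>8: break
    d=np.where(np.abs(f[:2])>.7,f[:2]*.0003,0); x+=np.clip(d[0],-.0008,.0008); y+=np.clip(d[1],-.0008,.0008)
print(bot.current_ee_pos(),bot.current_clock()); print(*log,sep='\n'); np.save('s.npy',[x,y,z])
E
```

```text
[ 0.51233408 -0.14281051  0.06920306] 31.1667
('ctr', -0.7, -0.7, 0.4)
(0.0, -1.5, 98.0, -0.3, -0.1, 0.9)
(np.float64(0.0), np.float64(-1.5), 97.0, -0.5, -0.4, 0.7)
(np.float64(0.0), np.float64(-1.5), 96.0, -0.2, 0.1, 0.6)
(np.float64(0.0), np.float64(-1.5), 95.0, -0.4, -0.3, 0.3)
(np.float64(0.0), np.float64(-1.5), 94.0, -0.3, -0.0, 0.6)
(np.float64(0.0), np.float64(-1.5), 93.0, 0.2, -0.2, 0.7)
(np.float64(0.0), np.float64(-1.5), 92.0, -0.1, 0.1, 0.6)
(np.float64(0.0), np.float64(-1.5), 91.0, -0.3, 0.4, 0.3)
(np.float64(0.0), np.float64(-1.5), 90.0, -0.6, 0.4, 0.3)
(np.float64(0.0), np.float64(-1.5), 89.0, -0.1, 0.3, 1.0)
(np.float64(0.0), np.float64(-1.5), 88.0, 0.1, -0.3, 0.7)
(np.float64(0.0), np.float64(-1.5), 87.0, -0.2, 0.4, 0.9)
(np.float64(0.0), np.float64(-1.5), 86.0, 0.3, -0.1, 0.5)
(np.float64(0.0), np.float64(-1.5), 85.0, -0.3, 0.3, 0.7)
(np.float64(0.0), np.float64(-1.5), 84.0, -0.3, -0.1, 0.9)
(np.float64(0.0), np.float64(-1.5), 83.0, -0.3, -0.3, 0.9)
(np.float64(0.0), np.float64(-1.5), 82.0, 0.3, -0.1, 0.9)
(np.float64(0.0), np.float64(-1.5), 81.0, 0.1, -0.0, 0.8)
(np.float64(0.0), np.float64(-1.5), 80.0, -0.0, 0.4, 0.7)
(np.float64(0.0), np.float64(-1.5), 79.0, 0.0, -0.4, 0.5)
(np.float64(0.0), np.float64(-1.5), 78.0, -0.1, 0.2, 1.0)
(np.float64(0.0), np.float64(-1.5), 77.0, -0.2, 0.0, 0.8)
(np.float64(0.0), np.float64(-1.5), 76.0, -0.4, 0.3, 0.8)
(np.float64(0.0), np.float64(-1.5), 75.0, -0.3, -0.0, 0.5)
(np.float64(0.0), np.float64(-1.5), 74.0, 0.4, -0.0, 1.4)
(np.float64(0.0), np.float64(-1.5), 73.0, 0.2, -0.3, 0.8)
(np.float64(0.0), np.float64(-1.5), 72.0, -0.1, 0.2, 1.2)
(np.float64(0.0), np.float64(-1.5), 71.0, 0.2, 0.5, 1.3)
(np.float64(0.0), np.float64(-1.5), 70.0, 0.1, 0.3, 2.7)
(np.float64(0.0), np.float64(-1.5), 69.0, -1.0, 1.4, 4.1)
```

```bash
python3 - <<'E'
from h import *
f0=np.load('f0.npy'); x,y,z=np.load('s.npy')[:3]; y=-.0015;x=0
for z in (.0684,.0678): 
    to(x,y,z,.02); f=F(6)-f0; print('press',z,f.round(1))
    if f[2]>5.5: break
to(x,y,.0697,.02); print('ease',(F(6)-f0).round(1))
bot.set_gripper(.3); print('open',bot.current_opening()); bot.set_gripper(.6); bot.hold(.2)
print(F().round(2))
p=bot.current_ee_pos(); bot.line_to([p[0],p[1],.21],max_speed=.1)
bot.goto([p[0]-.03,p[1]-.0,.33],bot.current_tool_rot()) 
bot.hold(.5)
c=bot.read_camera('wrist');s=bot.read_camera('scene');d=bot.read_camera('side'); np.savez('pics/ew.npz',**c);np.savez('pics/ed.npz',**d);np.savez('pics/es.npz',**s)
A=cv2.resize(c['pixels'],(400,300),interpolation=cv2.INTER_AREA)
B=cv2.resize(d['pixels'][150:270,230:390],(400,300),interpolation=cv2.INTER_CUBIC)
C=cv2.resize(s['pixels'][130:250,180:340],(400,300),interpolation=cv2.INTER_CUBIC)
D=cv2.resize(c['pixels'][90:240,180:380],(400,300),interpolation=cv2.INTER_CUBIC)
cv2.imwrite('pics/end.png',np.vstack([np.hstack([A,B]),np.hstack([C,D])]));print(bot.current_clock(),bot.current_contact_force().round(2))
E
```

```text
press 0.0684 [-1.   0.8  5.8]
ease [-0.3  0.4  2.8]
open 0.3029795896195365
[ 0.09 -0.    0.1 ]
35.7 [-0.95  0.79 -0.41]
```

View pics/end.png

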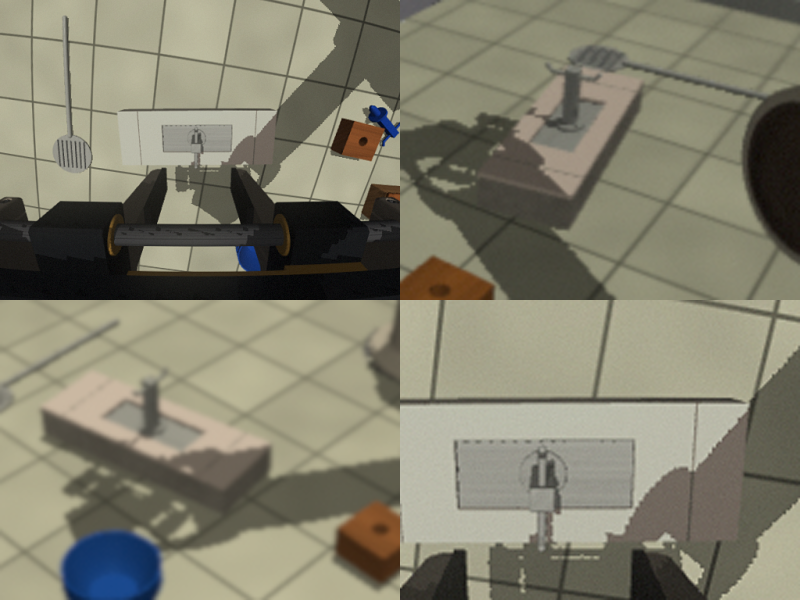

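The composite shows the post standing upright in the window with its collar on the plate (side panel (570,95), wrist crop (542,490)). The block is empty, the bystanders are undisturbed and the gripper is clear.

```bash
python3 -c "
from workcell import bot
print(bot.job_done())"
```

```text
the job is handed in; nothing more can be done
None
```

The job is handed in at about 36 s: the post slid to its socket at about 2.5 N, was pressed home at about 6 N, and now stands upright and released with its collar on the plate. The blue look-alike toppled by itself before the arm came near it.

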